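# Tamp a filter plug home in a column

### The job

Stand the bronze filter plug upright in the mouth of the metal column and let go of it. Then take the tamping rod from its stand, push the plug down the tube until it sits on the packed discs inside, and press it home firmly for a moment, with at least 12 N but never more than 28 N. Finally stand the rod back upright in its stand, leaving the other things on the bench undisturbed.

Things in the scene. Friction and masses are not known exactly. Their poses are not given: they have to be found in the camera images.
- column: Upright aluminium tube, 36 mm outside, 100 mm tall, on a round dark foot 86 mm across, fixed to the bench. Origin: centre of the foot's underside; z up the axis. Inside is a stack of packed discs, its top 18 to 34 mm above the bench: different every time and not measured, so the bottom must be felt. A stiff spring behind the stack gives about 1 mm per 5 N.
- column_mouth (a point): Centre of the mouth, on the axis, 100 mm above the bench. The bore flares from 28 to 38 mm over the top 10 mm. Below, four upright spring strips 24 mm apart across the bore, bevelled at the top, grip the 25 mm plug: set in the mouth it stops with its underside about 83 mm above the bench, top about 19 mm above the mouth; then it slides down against about 4 to 9 N.
- plug_tray: Grey plastic block 62 x 62 x 20 mm, fixed to the bench; the plug stands at its centre in a round recess 4 mm deep. Origin at the centre of its underside.
- plug_mid (a point): Centre of the filter plug (half-way up): loose sintered bronze cylinder, 25 mm diameter, 36 mm tall, its foot bevelled over the lowest 4 mm, its z axis along its length, about 60 g. It stands upright with its underside 16 mm above the bench. Hold it by its upper half, so that the lower 17 mm can enter the column's mouth.
- rod_stand: Black plastic block 62 x 62 x 38 mm, fixed to the bench, with a round hole of 20 mm in the middle of its top, 30 mm deep (hole floor 8 mm above the bench). Origin at the centre of its underside.
- rod_grip (a point): Centre of the tamping rod's handle. The rod is loose, 125 mm long, 120 g, and stands upright in the stand's hole: steel shaft 16 mm diameter, lower 80 mm, flat end; black handle 24 mm diameter, upper 45 mm. This point is on the axis, 102 mm above the flat end and 23 mm below the handle's top; z runs from the flat end to the handle.
- rod_tip (a point): Centre of the rod's flat lower end.
- stopwatch: Black stopwatch, 97 x 91 x 18 mm, a bystander.
- pipette_bulb: Red rubber pipette bulb, 49 x 92 x 45 mm, a bystander.
- tin: Open aluminium moisture tin, 60 mm across, 26 mm tall, a bystander.
- dish: Clear petri dish, 69 mm across, 15 mm tall, a bystander.
- dissecting_microscope: Black microscope fixed to the bench left of the work, a tall obstacle (foot about 150 mm across, some 0.3 m tall); go round it or well above it. Origin at the centre of its foot's underside.
There are look-alikes about, which are no part of the job. Leave any blue or pink look-alike of the part that bears plug_mid alone.

How it is judged:
On the way, in this order (a step that is already met when the one before it is completed fails the run):
1. the plug stands upright in the column's mouth, let go (horizontal distance between plug_mid and column_mouth below 0.005 m and z of plug_mid in the frame of column between 0.09 and 0.112 m and angle between plug_mid's own z axis and vertical below 0.15 rad and contact force between the fingers and plug below 0.1 N), for 0.2 s.
2. the rod presses the plug with at least 12 N and the plug, deep in the tube, no longer moves (it has bottomed: friction alone cannot hold this), for 0.3 s (contact force between rod and plug above 12 N and linear speed of plug below 0.004 m/s and z of plug_mid in the frame of column below 0.054 m and horizontal distance between plug_mid and column_mouth below 0.004 m), for 0.3 s.
At the end, for the whole second after the job is handed in: Plug, pressed home with 12 to 28 N, stays deep in the tube: centre under 54 mm above the bench, within 4 mm of the axis, tilt under 0.12 rad. Rod stands at rest in its stand: lower end under 12 mm above the bench, within 6 mm of the centre, tilt under 0.15 rad (z of plug_mid in the frame of column below 0.054 m and horizontal distance between plug_mid and column_mouth below 0.004 m and angle between plug_mid's own z axis and vertical below 0.12 rad and horizontal distance between rod_tip and rod_stand below 0.006 m and height (world z) of rod_tip below 0.012 m and angle between rod_grip's own z axis and vertical below 0.15 rad and linear speed of rod below 0.02 m/s); the robot touches nothing.
It fails at once if the rod presses the plug with more than 28 N (contact force between rod and plug above 28 N).
It fails at once if a bystander is disturbed (moved more than 20 mm) (distance of any of stopwatch, pipette_bulb, tin, dish from where it was at the start of the episode above 0.02 m).
It also fails if it takes over 70 s, if anything falls off the work surface, if the arm or the gripper's body presses on something with over 40 N, if the wrist force passes 120 N, or if a joint passes its speed limit or range.

### The arm

A 6-joint arm with a two-finger parallel gripper is mounted at the origin on a cart in front of the work surface, level with it; the furniture and walls round the work are solid. World frame = base frame: x ahead of the robot, y to its left, z up, the work surface at z = 0. Lengths are in m, angles in rad, forces in N, time in s.
With the tool pointing down it reaches from about 0.3 to 0.775 m from the base axis. Payload 14.6 kg.
Tool frame: the origin (TCP) lies at the very end of the fingers, on their centre line; the grasp point (between the pads) lies 19 mm behind it; z points along the fingers, y is the line along which they close (so a half turn about z gives the same grasp; the last joint's range is limited). The gripper opens to 94 mm and grips with 3 to 60 N. Pads are 16 mm wide; open, the fingers measure 119 mm over their backs; the gripper's body (75 mm by 177 mm) begins 78 mm behind the grasp point.
Start: joints at [1.261, 0.3, 1.521, -0, 1.321, -0.067], TCP at [0.132, 0.534, 0.205] pointing down, gripper open.
Joint ranges: [-3.03, 3.03], [-0.79, 2.21], [0.23, 2.52], [-1.04, 4.18], [0, 3.07], [-2.55, 2.55]. Speed limits (rad/s): [2.22, 2.22, 2.57, 3.14, 3.14, 3.14].

### API

Orientations are given as [roll, pitch, yaw] about the fixed x, y, z axes, in that order (R = Rz(yaw) Ry(pitch) Rx(roll)).
In Python, from station import ctrl gives the robot as it stands. The module is installed in compiled form; this text tells all that it offers.
- The arm moves only by the tool play_rows, never from a script. Its argument "commands" is a list of rows, each a list of 7 numbers: the shift along the tool's x, y, z in m, then the turn, a rotation vector about the tool's x, y, z in degrees, then the closure, from -1 (fully open) to 1 (shut). A call has 1 to 20 rows; each row shifts and turns the commanded pose from where the row before left it, along the tool's axes as they then stand; what a row does not reach is not made up. A row lasts 1/12 s, in which the tool goes at most 41.7 mm and 7.16 degrees, less where a joint would pass 70% of its speed; a pose out of reach is approached as far as the arm can. A call is refused whole if a number of a shift passes 0.0417 or a number of a turn 7.16, either way. A call with a gripper value outside its range is refused whole. The fingers move at their own pace and stop on an object; "force" is the grip in N (left out, the last holds). Time passes only in rows, so rows that do not move let the fingers close. It gives the time, the measured TCP pose, the force, the opening and the grip force at its end, in the units of the state.
- ctrl.get_obs(): the state, without advancing time (a new reading comes with each control period).
- ctrl.camera(name): name is "side" or "top" or "wrist"; returns the picture (400x640x3 uint8, blue, green, red); there is no depth.
- ctrl.camera_model(name): a dict with "fx", "fy", "cx", "cy" (pixels), "rvec" (rotation vector, rad) and "tvec" (3), from world to camera coordinates, as OpenCV has them. Camera axes: x right, y down, z forward; pixel columns grow to the right and rows downward; lengths in m; the calibration is good to about 2 mm. A picture is of the moment at which its call begins: read the wrist's pose just before it. camera_model takes no time and is no camera call; for the wrist camera it gives the pose at the moment of the call.
- ctrl.hand_in(): hands the job in; it is judged then, once.
The state is a dict: "time_s": time; "qpos": joint angles; "joint_vel": joint speeds; "tau": joint torques, N m; "ee_pos": TCP position; "eef_rot": TCP orientation; "force": force on the tool from outside, world axes, zero at the start; "moment": the same for the moment, N m; "grip_width": finger opening in m; "grip_force": force on a finger pad.
Only numpy, scipy, OpenCV 4.12 (cv2) and the standard library are available. Lean on these libraries where they do the work, as an engineer would, in place of code of your own. Each camera call takes 0.05 s, during which the arm holds its last target. There are 200 camera calls.

## Working session

There is one attempt and no reset: what is moved stays moved. The work goes in short steps, Python scripts to look and compute and a tool call to move; the robot and the scene stay as the last step left them, time stands still between calls to the robot, and variables do not carry over. Pictures are saved under pics/ and viewed, at most 12 in all, crops included, and the job is handed in when it is done.

Besides the shell and the picture viewer there is one more tool, called after "Emit:" as name([rows], argument=value, ...), one row to a line, values as JSON. play_rows: Moves the arm, as the interface text tells. Its arguments: {"type":"object","properties":{"commands":{"type":"array","items":{"type":"array","items":{"type":"number"}}},"force":{"type":"number"}},"required":["commands"]}

```bash
mkdir -p pics
cat > h.py <<'E'
import numpy as np, cv2
from station import ctrl
from scipy.spatial.transform import Rotation as R
def ray(n,u,v,m=None):
    m=m or ctrl.camera_model(n)
    Rm=cv2.Rodrigues(np.array(m["rvec"],float))[0]; t=np.array(m["tvec"],float).ravel()
    d=Rm.T@np.array([(u-m["cx"])/m["fx"],(v-m["cy"])/m["fy"],1]); return -Rm.T@t,d
def at_z(n,u,v,z,m=None):
    c,d=ray(n,u,v,m); return c+d*(z-c[2])/d[2]
def proj(n,p,m=None):
    m=m or ctrl.camera_model(n)
    K=np.array([[m["fx"],0,m["cx"]],[0,m["fy"],m["cy"]],[0,0,1.]])
    return cv2.projectPoints(np.array(p,float).reshape(-1,3),np.array(m["rvec"],float),np.array(m["tvec"],float),K,None)[0].reshape(-1,2)
E
python3 - <<'E'
from h import *
for n in("top","side","wrist"):
    cv2.imwrite(f"pics/{n}0.png",ctrl.camera(n))
    m=ctrl.camera_model(n);print(n,m["fx"],ray(n,320,200))
o=ctrl.get_obs();print(o)
E
```

```text
top 450.3862056263196 (array([ 0.39402357, -0.2992112 ,  0.98420739]), array([ 0.14287069,  0.04274592, -0.98905398]))
side 502.9955438089579 (array([ 0.39437097, -1.22142471,  0.53745616]), array([ 0.10014493,  0.90992039, -0.40280526]))
wrist 281.1800996906259 (array([0.06407273, 0.55153805, 0.3849207 ]), array([ 0.2437976 , -0.07390899, -0.96716404]))
{'time_s': 0.15, 'qpos': array([ 1.26138005e+00,  3.00317370e-01,  1.52142693e+00,  1.12213774e-05,
        1.32070039e+00, -6.65632733e-02]), 'joint_vel': array([-0.00104453, -0.00167895, -0.00173441, -0.00081907, -0.00052802,
       -0.00074528]), 'tau': array([-1.71325904e-03, -5.31958437e+01, -3.52813554e+01,  7.07632536e-02,
        2.37018027e-02, -6.24369795e-05]), 'ee_pos': array([0.13218072, 0.5336787 , 0.20503587]), 'eef_rot': array([-3.14074323e+00, -6.75178930e-05,  2.89873684e+00]), 'force': array([0.01193474, 0.91651437, 0.03670687]), 'moment': array([-0.00553176,  0.02890315, -0.0660082 ]), 'grip_force': 0.0, 'grip_width': 0.09390431708859706}
```

View pics/top0.png

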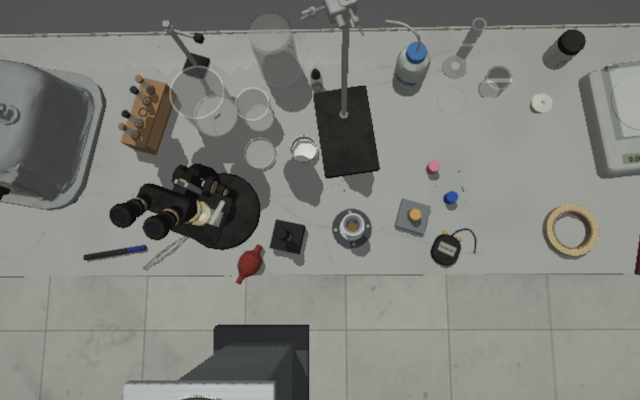

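View pics/side0.png

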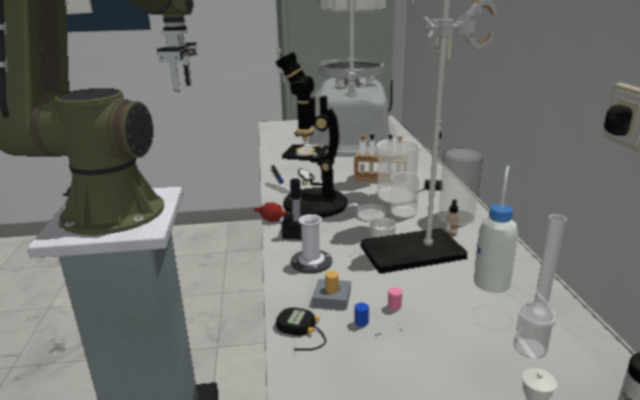

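Run:
```python
from h import *
a=cv2.imread("pics/top0.png")[195:265,235:435]; a=cv2.resize(a,None,fx=4,fy=4,interpolation=cv2.INTER_CUBIC)
b=cv2.imread("pics/side0.png")[170:310,265:365]; b=cv2.resize(b,None,fx=4,fy=4,interpolation=cv2.INTER_CUBIC)
b=cv2.resize(b,None,fx=.57,fy=.57)
c=np.zeros((600,800,3),np.uint8);c[:280]=a;c[281:281+319,:b.shape[1]]=b[:319];cv2.imwrite("pics/c0.png",c)
for n,u,v,z in[("plug",415,215,.052),("mouth",352,226,.1),("rod",283,235,.133),("stand",290,237,.038),("tray",414,217,.02),("bulb",250,263,.02),("watch",446,248,.01),("scope",222,212,0),("foot",352,230,0),("rstand",345,130,0.0),("blue",451,197,.03)]: print(n,at_z("top",u,v,z).round(4))
```

```text
plug [ 0.4954 -0.4558  0.052 ]
mouth [ 0.4695 -0.3237  0.1   ]
rod [ 0.4508 -0.1921  0.133 ]
stand [ 0.4528 -0.195   0.038 ]
tray [ 0.4946 -0.4588  0.02  ]
bulb [ 0.3994 -0.1081  0.02  ]
watch [ 0.4285 -0.5263  0.01  ]
scope [ 0.5115 -0.0396  0.    ]
foot [ 0.4693 -0.3264  0.    ]
rstand [ 0.6955 -0.3137  0.    ]
blue [ 0.5356 -0.5371  0.03  ]
```

View pics/c0.png

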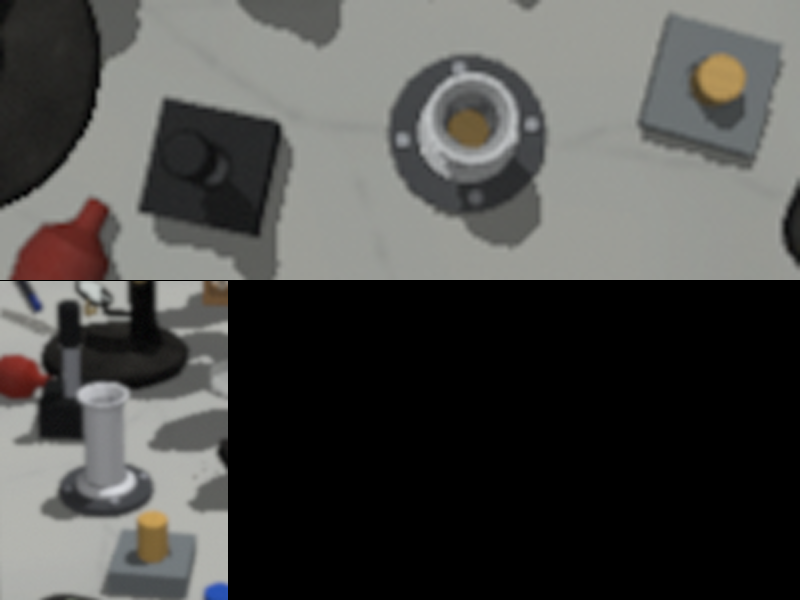

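Emit:
play_rows([
  [0,0,-0.036,0,0,0,-1],
  [0,0,-0.036,0,0,0,-1],
  [0,0,-0.036,0,0,0,-1],
  [0,0,-0.036,0,0,0,-1],
  [0,0,-0.036,0,0,0,-1],
  [0,0,-0.036,0,0,0,-1],
  [-0.038,0,0,0,0,4,-1],
  [-0.038,0,0,0,0,4,-1],
  [-0.038,0,0,0,0,4,-1],
  [-0.038,0,0,0,0,4,-1],
  [-0.038,0,0,0,0,4,-1],
  [-0.038,0,0,0,0,4,-1],
  [-0.038,0,0,0,0,4,-1],
  [-0.038,0,0,0,0,4,-1],
  [-0.038,0,0,0,0,4,-1],
  [-0.038,0,0,0,0,4,-1],
  [-0.038,0,0,0,0,4,-1],
  [-0.038,0,0,0,0,4,-1],
  [-0.038,0,0,0,0,4,-1],
  [-0.038,0,0,0,0,4,-1],
], force=20)

```text
time_s: 1.82
ee_pos: [0.5251, 0.2042, 0.4209]
eef_rot: [-3.141, -0.0, 1.918]
force: [0.7, 0.6, 0.6]
grip_width: 0.094
grip_force: 0.0
```

Emit:
play_rows([
  [-0.038,0,0,0,0,4,-1],
  [-0.038,0,0,0,0,4,-1],
  [-0.038,0,0,0,0,4,-1],
  [-0.038,0,0,0,0,4,-1],
  [-0.038,0,0,0,0,4,-1],
  [-0.038,0,0,0,0,4,-1],
  [-0.038,0,0,0,0,4,-1],
  [-0.038,0,0,0,0,4,-1],
  [-0.038,0,0,0,0,4,-1],
  [-0.038,0,0,0,0,4,-1],
  [-0.038,0,0,0,0,4,-1],
  [-0.038,0,0,0,0,4,-1],
  [-0.038,0,0,0,0,4,-1],
  [-0.038,0,0,0,0,4,-1],
  [-0.038,0,0,0,0,4,-1],
  [0,0,0,0,0,6,-1],
  [0,0,0,0,0,6,-1],
  [0,0,0,0,0,6,-1],
  [0,0,0,0,0,6,-1],
  [0,0,0,0,0,6,-1],
])

```text
time_s: 3.48
ee_pos: [0.4493, -0.3334, 0.4212]
eef_rot: [-3.141, 0.0, 0.345]
force: [0.9, 0.1, 0.9]
grip_width: 0.0941
grip_force: 0.0
```

Emit:
play_rows([
  [0,0,0,0,0,6,-1],
  [0,0,0,0,0,6,-1],
  [0,0,0,0,0,6,-1],
  [0,0,0,0,0,6,-1],
  [0,0,0,0,0,6,-1],
  [0,0,0,0,0,6,-1],
  [0,0,0,0,0,6,-1],
  [0,0,0,0,0,6,-1],
  [0,0,0,0,0,6,-1],
  [0,0,0,0,0,6,-1],
  [0,0,0,0,0,6,-1],
  [0,0,0,0,0,6,-1],
  [0,0,0,0,0,6,-1],
  [0,0,0,0,0,6,-1],
  [0,0,0,0,0,6,-1],
  [0,0,0,0,0,0,-1],
])

```text
time_s: 4.82
ee_pos: [0.4494, -0.3333, 0.4212]
eef_rot: [3.141, 0.0, -1.225]
force: [-0.3, 0.7, -0.3]
grip_width: 0.0941
grip_force: 0.0
```

```bash
cat >> h.py <<'E'
def tool(target):
    o=ctrl.get_obs(); M=R.from_euler("xyz",o["eef_rot"]).as_matrix()
    return (M.T@(np.array(target)-o["ee_pos"])).round(4)
def align(yaw):
    o=ctrl.get_obs(); M=R.from_euler("xyz",o["eef_rot"]); T=R.from_euler("xyz",[np.pi,0,yaw])
    return np.degrees((M.inv()*T).as_rotvec()).round(2)
def st():
    o=ctrl.get_obs(); print(o["time_s"],o["ee_pos"].round(4),o["eef_rot"].round(4),"F",o["force"].round(2),"w",round(o["grip_width"],4),o["grip_force"],"q",o["qpos"].round(2))
E
python3 - <<'E'
from h import *
st()
for n,u,v,z in[("plug",415.5,214.5,.052),("mouth",352.25,225.5,.1),("rod",282,233.75,.133),("stand",287.75,236.75,.038)]: print(n,at_z("top",u,v,z).round(4))
print(tool([.497,-.457,.17]),align(-1.2217))
E
```

```text
4.8167 [ 0.4494 -0.3333  0.4212] [ 3.1413e+00  4.0000e-04 -1.2251e+00] F [-0.28  0.75 -0.27] w 0.0941 0.0 q [-0.7   0.27  1.07 -0.    1.8   2.09]
plug [ 0.4964 -0.4568  0.052 ]
mouth [ 0.4705 -0.3242  0.1   ]
rod [ 0.4531 -0.1902  0.133 ]
stand [ 0.4533 -0.1902  0.038 ]
[ 0.1326 -0.003   0.2511] [ 0.02  0.02 -0.2 ]
```

Emit:
play_rows([
  [0.025,-0.0005,0.04,0,0,0,-0.5],
  [0.025,-0.0005,0.04,0,0,0,-0.5],
  [0.025,-0.0005,0.04,0,0,0,-0.5],
  [0.025,-0.0005,0.04,0,0,0,-0.5],
  [0.025,-0.0005,0.04,0,0,0,-0.5],
  [0.0076,-0.0005,0.04,0,0,0,-0.2],
  [0,0,0.01,0,0,0,-0.2],
  [0,0,0,0,0,0,-0.2],
  [0,0,0,0,0,0,-0.2],
])

```text
time_s: 5.57
ee_pos: [0.4927, -0.4431, 0.1967]
eef_rot: [-3.141, -0.001, -1.218]
force: [0.8, 0.5, 0.4]
grip_width: 0.0564
grip_force: 0.0
```

Run:
```python
from h import *
st()
m=ctrl.camera_model("wrist"); im=ctrl.camera("wrist"); np.save("m1.npy",m,allow_pickle=True); cv2.imwrite("pics/w1.png",im)
print(proj("wrist",[[.4964,-.4568,.052],[.4705,-.3242,.1]],m))
```

```text
5.5667 [ 0.4927 -0.4431  0.1967] [-3.1410e+00 -1.2000e-03 -1.2184e+00] F [0.77 0.48 0.35] w 0.0564 0.0 q [-0.79  0.56  1.17  0.    1.41  2.  ]
[[324.77457336 174.86056771]
 [305.75536143 300.21012474]]
```

View pics/w1.png

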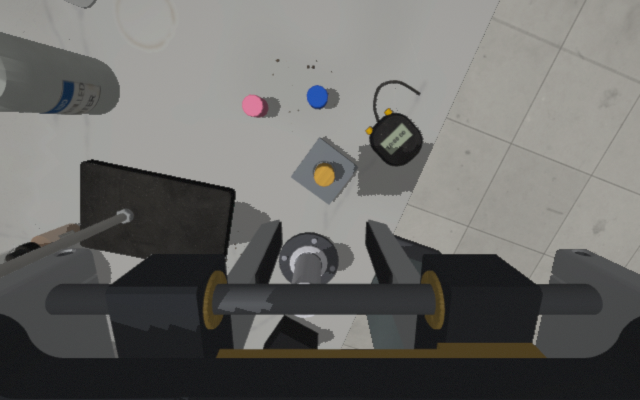

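Run:
```python
from h import *
m=np.load("m1.npy",allow_pickle=True).item()
im=cv2.imread("pics/w1.png"); h=cv2.cvtColor(im,cv2.COLOR_BGR2HSV)
k=cv2.inRange(h,(10,120,120),(25,255,255)); k[:160]=0;k[195:]=0;k[:,:305]=0;k[:,345:]=0
ys,xs=np.nonzero(k);print(xs.min(),xs.max(),ys.min(),ys.max(),len(xs))
u=(xs.min()+xs.max())/2
print(at_z("wrist",323.5,174,.052,m),proj("wrist",[[.4964,-.4568,.016]],m))
print(tool([.497,-.456,.036]),align(-1.2217))
```

```text
314 334 166 186 332
[ 0.49814663 -0.45724138  0.052     ] [[324.65407926 170.20655655]]
[0.0127 0.001  0.162 ] [-0.09 -0.19  0.18]
```

Emit:
play_rows([
  [0.0066,0.0005,0.03,0,0,0,-0.1],
  [0.0066,0.0005,0.03,0,0,0,-0.1],
  [0,0,0.03,0,0,0,-0.1],
  [0,0,0.03,0,0,0,-0.1],
  [0,0,0.025,0,0,0,-0.1],
  [0,0,0.0165,0,0,0,-0.1],
  [0,0,0,0,0,0,-0.1],
  [0,0,0,0,0,0,-0.1],
])

```text
time_s: 6.28
ee_pos: [0.4969, -0.4564, 0.0358]
eef_rot: [-3.141, -0.002, -1.219]
force: [-0.6, -0.3, 1.6]
grip_width: 0.0515
grip_force: 0.0
```

Run:
```python
from h import *
st(); print(tool([.497,-.4566,.036]),align(-1.2217))
```

```text
6.2833 [ 0.4969 -0.4564  0.0358] [-3.1405e+00 -2.3000e-03 -1.2193e+00] F [-0.57 -0.26  1.57] w 0.0515 0.0 q [-0.8   0.74  1.27  0.    1.13  1.99]
[ 0.0002 -0.     -0.0002] [-0.06 -0.13  0.14]
```

Emit:
play_rows([
  [0,0,0,0,0,0,1],
  [0,0,0,0,0,0,1],
  [0,0,0,0,0,0,1],
  [0,0,0,0,0,0,1],
  [0,0,0,0,0,0,1],
  [0,0,0,0,0,0,1],
  [0,0,-0.01,0,0,0,1],
  [0,0,-0.02,0,0,0,1],
  [0,0,-0.03,0,0,0,1],
  [0,0,-0.03,0,0,0,1],
  [0,0,-0.03,0,0,0,1],
  [0,0,-0.02,0,0,0,1],
  [0,0,0,0,0,0,1],
  [0,0,0,0,0,0,1],
], force=25)

```text
time_s: 7.45
ee_pos: [0.4962, -0.4561, 0.1744]
eef_rot: [-3.141, -0.002, -1.22]
force: [-1.2, -0.2, -1.0]
grip_width: 0.0243
grip_force: 25.0
```

Run:
```python
from h import *
st(); print(tool([.4705,-.3242,.17]),align(-1.2217))
m=ctrl.camera_model("wrist"); im=ctrl.camera("wrist"); np.save("m2.npy",m,allow_pickle=True); cv2.imwrite("pics/w2.png",im)
o=ctrl.get_obs()["ee_pos"];print(proj("wrist",[o,[.4705,-.3242,.1]],m))
cv2.imwrite("pics/s2.png",ctrl.camera("side"))
```

```text
7.45 [ 0.4962 -0.4561  0.1744] [-3.1409e+00 -1.6000e-03 -1.2202e+00] F [-1.21 -0.25 -1.  ] w 0.0243 24.974032723567916 q [-0.8   0.6   1.16  0.    1.38  1.99]
[-0.1327 -0.0212  0.0042] [-0.04 -0.09  0.09]
[[324.06801423 230.77473377]
 [303.66704826 324.29467264]]
```

View pics/w2.png

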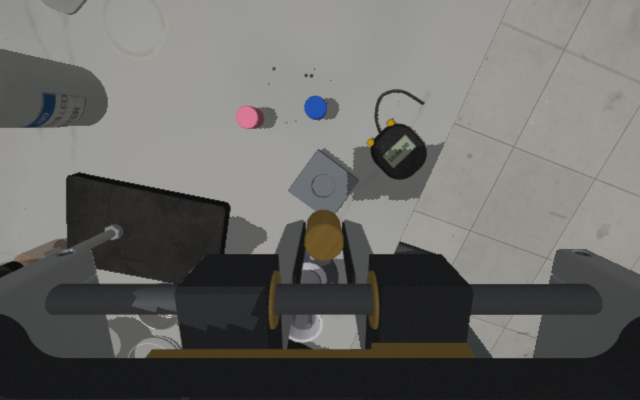

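Emit:
play_rows([
  [-0.015,-0.003,-0.005,0,0,0,1],
  [-0.03,-0.003,-0.005,0,0,0,1],
  [-0.03,-0.003,-0.005,0,0,0,1],
  [-0.03,-0.003,0,0,0,0,1],
  [-0.03,-0.003,0,0,0,0,1],
  [-0.03,-0.003,0,0,0,0,1],
  [-0.023,-0.003,0,0,0,0,1],
  [-0.01,0,0,0,0,0,1],
  [0,0,0,0,0,0,1],
  [0,0,0,0,0,0,1],
  [0,0,0,0,0,0,1],
])

```text
time_s: 8.47
ee_pos: [0.4479, -0.2638, 0.1879]
eef_rot: [3.141, 0.0, -1.221]
force: [0.2, 0.0, -1.1]
grip_width: 0.0245
grip_force: 25.0
```

Run:
```python
from h import *
st(); print(tool([.4705,-.3242,.17]),align(-1.2217))
m=ctrl.camera_model("wrist"); im=ctrl.camera("wrist"); np.save("m3.npy",m,allow_pickle=True); cv2.imwrite("pics/w3.png",im)
p=proj("wrist",[[.4705,-.3242,.1],[.4705,-.3242,0]],m);print(p)
u,v=map(int,p[0]); u0,v0=u-66,v-50
a=cv2.resize(im[v0:v0+100,u0:u0+132],None,fx=4,fy=4,interpolation=cv2.INTER_CUBIC)
s=cv2.imread("pics/s2.png"); q=proj("side",[[.4705,-.3242,.1],[.4705,-.3242,0],[.496,-.456,.0176+.1744-.002]]);print(q)
u1,v1=int(q[0][0])-33,int(q[0][1])-12
b=cv2.resize(s[v1:v1+75,u1:u1+66],None,fx=4,fy=4,interpolation=cv2.INTER_CUBIC)
c=np.zeros((400,800,3),np.uint8);c[:,:528]=a;c[:300,530:794]=b;cv2.imwrite("pics/c3.png",c);print(u0,v0,u1,v1)
```

```text
8.4667 [ 0.4479 -0.2638  0.1879] [ 3.1412e+00  3.0000e-04 -1.2208e+00] F [ 0.17  0.01 -1.14] w 0.0245 24.97415207950212 q [-0.6   0.25  1.63 -0.    1.27  2.19]
[ 0.0645 -0.0005  0.0179] [0.02 0.02 0.05]
[[322.94784537 131.35181436]
 [323.02514117 129.90873451]]
[[309.11415    219.28484743]
 [310.51986252 262.73209074]
 [330.35890885 204.00393709]]
256 81 276 207
```

View pics/c3.png

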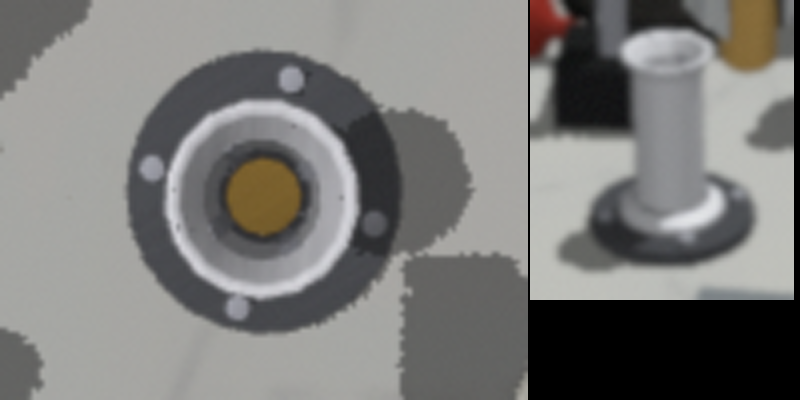

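Run:
```python
from h import *
m=np.load("m3.npy",allow_pickle=True).item()
print(at_z("wrist",321.25,130.4,.1,m),at_z("wrist",321.75,128.5,.012,m))
print(proj("side",[[.4715,-.3242,.1],[.4725,-.3242,.1]]))
m2=np.load("m2.npy",allow_pickle=True).item(); print("recess",at_z("wrist",323,186,.018,m2))
for p in([.4715,-.324,.16],): print(tool(p))
# held plug: top centre in w3
o=ctrl.get_obs()["ee_pos"];print(proj("wrist",[o+[0,0,.016]],m))
im=cv2.imread("pics/w3.png");h=cv2.cvtColor(im,cv2.COLOR_BGR2HSV);k=cv2.inRange(h,(10,100,60),(25,255,255));k[:190]=0;k[280:]=0;k[:,:290]=0;k[:,360:]=0
ys,xs=np.nonzero(k);print(xs.min(),xs.max(),ys.min(),ys.max());
```

```text
[ 0.47227285 -0.32447048  0.1       ] [ 0.47259474 -0.32539905  0.012     ]
[[309.61467744 219.24956192]
 [310.11509293 219.2142843 ]]
recess [ 0.49642373 -0.45443696  0.018     ]
[ 0.0646 -0.0016  0.0278]
[[323.88750559 240.16822657]]
304 343 210 259
```

Emit:
play_rows([
  [0.02,0,0.0,0,0,0,1],
  [0.025,0,0.005,0,0,0,1],
  [0.015,-0.001,0.015,0,0,0,1],
  [0.0053,-0.001,0.02,0,0,0,1],
  [0,0,0.02,0,0,0,1],
  [0,0,0.005,0,0,0,1],
  [0,0,0,0,0,0,1],
  [0,0,0,0,0,0,1],
  [0,0,0,0,0,0,1],
])

```text
time_s: 9.27
ee_pos: [0.4725, -0.3239, 0.1246]
eef_rot: [-3.141, -0.002, -1.22]
force: [-0.4, 0.8, -0.3]
grip_width: 0.0238
grip_force: 25.0
```

Run:
```python
from h import *
st(); print(tool([.472,-.3244,.112]),align(-1.2217))
```

```text
9.2667 [ 0.4725 -0.3239  0.1246] [-3.1406e+00 -1.6000e-03 -1.2202e+00] F [-0.43  0.85 -0.26] w 0.0238 24.974018266080975 q [-0.66  0.43  1.55 -0.    1.17  2.13]
[0.0002 0.0007 0.0126] [-0.06 -0.09  0.08]
```

Emit:
play_rows([
  [0,0.0005,0.003,0,0,0,1],
  [0,0,0.003,0,0,0,1],
  [0,0,0.003,0,0,0,1],
  [0,0,0.003,0,0,0,1],
  [0,0,0.002,0,0,0,1],
  [0,0,0.001,0,0,0,1],
  [0,0,0.0,0,0,0,1],
])

```text
time_s: 9.85
ee_pos: [0.4715, -0.3236, 0.108]
eef_rot: [3.141, 0.0, -1.22]
force: [0.4, 0.5, -0.7]
grip_width: 0.0243
grip_force: 25.0
```

Emit:
play_rows([
  [0,0,0.0015,0,0,0,1],
  [0,0,0.0015,0,0,0,1],
  [0,0,0.0,0,0,0,1],
])

```text
time_s: 10.1
ee_pos: [0.4715, -0.3236, 0.105]
eef_rot: [3.141, 0.0, -1.22]
force: [-0.4, 1.0, -0.6]
grip_width: 0.0241
grip_force: 25.0
```

Emit:
play_rows([
  [0.0003,0,0.001,0,0,0,1],
  [0.0003,0,0.001,0,0,0,1],
  [0,0,0.0,0,0,0,1],
])

```text
time_s: 10.35
ee_pos: [0.4718, -0.3242, 0.1031]
eef_rot: [3.141, 0.0, -1.22]
force: [-0.5, -0.4, -1.4]
grip_width: 0.024
grip_force: 25.0
```

Emit:
play_rows([
  [0,0,0.0007,0,0,0,1],
  [0,0,0.0,0,0,0,1],
])

```text
time_s: 10.52
ee_pos: [0.4718, -0.3242, 0.1026]
eef_rot: [-3.142, -0.0, -1.22]
force: [0.2, -0.4, -1.2]
grip_width: 0.0242
grip_force: 25.0
```

Emit:
play_rows([
  [0,0,0,0,0,0,0.3],
  [0,0,0,0,0,0,0.1],
  [0,0,0,0,0,0,0],
  [0,0,0,0,0,0,0],
  [0,0,-0.005,0,0,0,0],
  [0,0,-0.02,0,0,0,0],
  [0,0,-0.03,0,0,0,0],
  [0,0,-0.03,0,0,0,0],
  [-0.02,0,0,0,0,0,0],
  [-0.03,0,0,0,0,0,0],
  [-0.02,0,0,0,0,0,0],
  [0,0,0,0,0,0,0],
  [0,0,0,0,0,0,0],
])

```text
time_s: 11.6
ee_pos: [0.4479, -0.2581, 0.1884]
eef_rot: [-3.141, -0.001, -1.219]
force: [1.0, -0.2, 0.6]
grip_width: 0.0472
grip_force: 0.0
```

Run:
```python
from h import *
st(); print(tool([.4533,-.1902,.22]),align(-1.2217))
m=ctrl.camera_model("wrist"); im=ctrl.camera("wrist"); np.save("m4.npy",m,allow_pickle=True)
s=ctrl.camera("side"); 
p=proj("wrist",[[.472,-.3242,.1],[.472,-.3242,.119]],m);print(p)
q=proj("side",[[.472,-.3242,.1],[.472,-.3242,.119],[.453,-.19,.133]]);print(q)
u,v=map(int,p[0]); u0,v0=u-66,v-50
a=cv2.resize(im[v0:v0+100,u0:u0+132],None,fx=4,fy=4,interpolation=cv2.INTER_CUBIC)
u1,v1=int(q[0][0])-33,int(q[0][1])-40
b=cv2.resize(s[v1:v1+100,u1:u1+66],None,fx=4,fy=4,interpolation=cv2.INTER_CUBIC)
c=np.zeros((400,800,3),np.uint8);c[:,:528]=a;c[:,530:794]=b;cv2.imwrite("pics/c4.png",c);print(u0,v0,u1,v1)
```

```text
11.6 [ 0.4479 -0.2581  0.1884] [-3.1409e+00 -1.0000e-03 -1.2192e+00] F [ 0.98 -0.18  0.62] w 0.0472 0.0 q [-0.59  0.24  1.64 -0.    1.26  2.2 ]
[-0.0619 -0.0285 -0.0316] [-0.04 -0.06  0.14]
[[323.75091603 124.98301929]
 [323.76721304 124.87347009]]
[[309.86489918 219.23192212]
 [309.59059984 210.57088304]
 [294.73555819 179.94485869]]
257 74 276 179
```

View pics/c4.png

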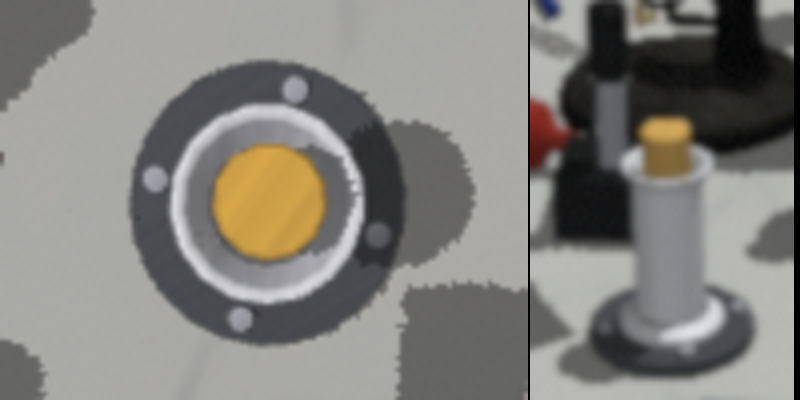

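Emit:
play_rows([
  [-0.01,-0.005,-0.02,0,0,0,-0.3],
  [-0.02,-0.01,0,0,0,0,-0.3],
  [-0.02,-0.01,0,0,0,0,-0.3],
  [-0.011,-0.0025,0,0,0,0,-0.3],
  [0,0,0.02,0,0,0,-0.3],
  [0,0,0.02,0,0,0,-0.3],
  [0,0,0,0,0,0,-0.3],
  [0,0,0,0,0,0,-0.3],
])

```text
time_s: 12.37
ee_pos: [0.4524, -0.1921, 0.1673]
eef_rot: [3.14, 0.001, -1.221]
force: [0.4, 0.7, -0.0]
grip_width: 0.0613
grip_force: 0.0
```

Run:
```python
from h import *
st(); print(tool([.4545,-.1903,.091]),align(-1.2217))
m=ctrl.camera_model("wrist"); im=ctrl.camera("wrist")
s=ctrl.camera("side"); t=ctrl.camera("top")
q=proj("wrist",[[.4545,-.1903,.133]],m);print(q)
a=cv2.resize(im[150:400,200:450],(500,500))
b=cv2.resize(s[150:250,250:350],(300,300),interpolation=cv2.INTER_CUBIC)
d=cv2.resize(t[180:280,200:300],(300,300),interpolation=cv2.INTER_CUBIC)
c=np.zeros((600,800,3),np.uint8);c[:500,:500]=a;c[:300,500:]=b;c[300:,500:]=d;cv2.imwrite("pics/c5.png",c)
```

```text
12.3667 [ 0.4524 -0.1921  0.1673] [ 3.1402e+00  1.3000e-03 -1.2205e+00] F [ 0.41  0.67 -0.02] w 0.0613 0.0 q [-0.48  0.21  1.73 -0.    1.21  2.32]
[-0.0009 -0.0027  0.0763] [0.08 0.07 0.07]
[[320.38023997 216.5722837 ]]
```

View pics/c5.png

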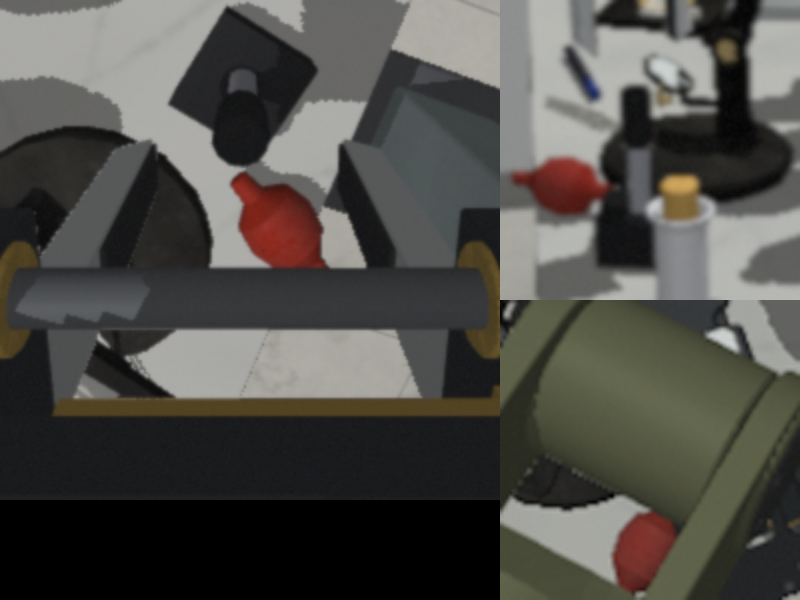

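Emit:
play_rows([
  [-0.0009,-0.0027,0.02,0,0,0,-0.3],
  [0,0,0.02,0,0,0,-0.3],
  [0,0,0.02,0,0,0,-0.3],
  [0,0,0.0163,0,0,0,-0.3],
  [0,0,0,0,0,0,-0.3],
  [0,0,0,0,0,0,-0.3],
])

```text
time_s: 13.02
ee_pos: [0.4551, -0.1902, 0.0919]
eef_rot: [3.142, 0.0, -1.22]
force: [-0.3, 0.2, 1.2]
grip_width: 0.0611
grip_force: 0.0
```

Emit:
play_rows([
  [0,0,0,0,0,0,0.2],
  [0,0,0,0,0,0,1],
  [0,0,0,0,0,0,1],
  [0,0,0,0,0,0,1],
  [0,0,0,0,0,0,1],
  [0,0,0,0,0,0,1],
  [0,0,0,0,0,0,1],
], force=50)

```text
time_s: 13.6
ee_pos: [0.4549, -0.19, 0.0915]
eef_rot: [-3.142, -0.0, -1.22]
force: [-1.4, 0.1, 1.9]
grip_width: 0.0231
grip_force: 50.0
```

Run:
```python
from h import *
st(); print(tool([.4545,-.1903,.091]),align(-1.2217))
```

```text
13.6 [ 0.4549 -0.19    0.0915] [-3.1415e+00 -2.0000e-04 -1.2201e+00] F [-1.42  0.1   1.93] w 0.0231 50.00083196820242 q [-0.47  0.31  1.8  -0.    1.03  2.32]
[0.0001 0.0005 0.0005] [-0.   -0.01  0.09]
```

Emit:
play_rows([
  [0,0,-0.01,0,0,0,1],
  [0,0,-0.02,0,0,0,1],
  [0,0,-0.03,0,0,0,1],
  [0,0,-0.03,0,0,0,1],
  [0,0,-0.03,0,0,0,1],
  [0,0,-0.02,0,0,0,1],
  [0,0,0,0,0,0,1],
  [0,0,0,0,0,0,1],
])

```text
time_s: 14.27
ee_pos: [0.455, -0.19, 0.2321]
eef_rot: [-3.14, -0.001, -1.22]
force: [-0.0, 0.8, -2.1]
grip_width: 0.0233
grip_force: 50.0
```

Run:
```python
from h import *
st(); print(tool([.472,-.3244,.2315]),align(-1.2217))
```

```text
14.2667 [ 0.455  -0.19    0.2321] [-3.1404e+00 -1.2000e-03 -1.2202e+00] F [-0.04  0.77 -2.07] w 0.0233 49.99966296785715 q [-0.47  0.15  1.64  0.    1.35  2.32]
[0.1321 0.0302 0.0007] [-0.07 -0.07  0.09]
```

Emit:
play_rows([
  [0.015,0.004,0,0,0,0,1],
  [0.025,0.006,0,0,0,0,1],
  [0.03,0.007,0,0,0,0,1],
  [0.03,0.007,0,0,0,0,1],
  [0.022,0.004,0,0,0,0,1],
  [0.01,0.0022,0,0,0,0,1],
  [0,0,0,0,0,0,1],
  [0,0,0,0,0,0,1],
  [0,0,0,0,0,0,1],
])

```text
time_s: 15.02
ee_pos: [0.4718, -0.3231, 0.231]
eef_rot: [3.141, 0.001, -1.219]
force: [-0.2, 0.6, -1.3]
grip_width: 0.0234
grip_force: 50.0
```

Run:
```python
from h import *
st(); print(tool([.472,-.3244,.2315]),align(-1.2217))
s=ctrl.camera("side"); a=cv2.resize(s[100:250,260:360],(400,600),interpolation=cv2.INTER_CUBIC); 
w=cv2.resize(ctrl.camera("wrist")[160:310,270:370],(400,600)); cv2.imwrite("pics/c6.png",np.hstack([a,w]))
```

```text
15.0167 [ 0.4718 -0.3231  0.231 ] [ 3.1413e+00  8.0000e-04 -1.2194e+00] F [-0.18  0.55 -1.33] w 0.0234 49.999621081697114 q [-0.66  0.33  1.42  0.    1.39  2.13]
[ 0.0013  0.0003 -0.0005] [0.02 0.05 0.13]
```

View pics/c6.png

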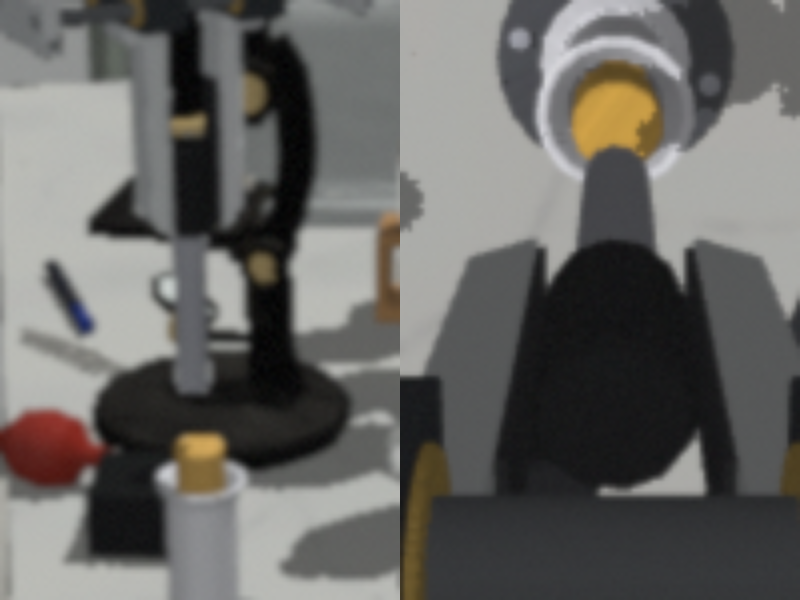

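Run:
```python
from h import *
f=lambda p:((p-[260,100]+.5)*4-.5).round(1)
print(f(proj("side",[[.4718,-.3231,.2315],[.4718,-.3231,.148],[.472,-.3244,.119],[.472,-.3244,.1]])))
m=ctrl.camera_model("wrist")
print(((proj("wrist",[[.4718,-.3231,.148],[.472,-.3244,.119],[.4718,-.3231,.273]],m)-[270,160]+.5)*4-.5+[400,0]).round(1))
```

```text
[[192.3 226.2]
 [197.5 389. ]
 [199.9 444. ]
 [201.  478.6]]
[[616.5 161.2]
 [617.3 128.8]
 [617.7 398.3]]
```

Emit:
play_rows([
  [0.0025,-0.0005,0.005,0,0,0,1],
  [0,0,0.01,0,0,0,1],
  [0,0,0.006,0,0,0,1],
  [0,0,0.002,0,0,0,1],
  [0,0,0.001,0,0,0,1],
  [0,0,0.001,0,0,0,1],
  [0,0,0.001,0,0,0,1],
  [0,0,0.001,0,0,0,1],
  [0,0,0,0,0,0,1],
  [0,0,0,0,0,0,1],
])

```text
time_s: 15.95
ee_pos: [0.4732, -0.3265, 0.2044]
eef_rot: [-3.141, -0.0, -1.22]
force: [-1.1, -0.1, -0.4]
grip_width: 0.0235
grip_force: 50.0
```

Emit:
play_rows([
  [0,0,0.001,0,0,0,1],
  [0,0,0.001,0,0,0,1],
  [0,0,0.001,0,0,0,1],
  [0,0,0.001,0,0,0,1],
])

```text
time_s: 16.28
ee_pos: [0.4735, -0.3265, 0.2008]
eef_rot: [-3.141, -0.001, -1.22]
force: [1.3, 1.4, 3.7]
grip_width: 0.023
grip_force: 50.0
```

Emit:
play_rows([
  [0,0,0.001,0,0,0,1],
  [0,0,0.001,0,0,0,1],
  [0,0,0.001,0,0,0,1],
  [0,0,0.001,0,0,0,1],
])

```text
time_s: 16.62
ee_pos: [0.4733, -0.3264, 0.1963]
eef_rot: [-3.141, -0.0, -1.22]
force: [1.4, 1.1, 3.8]
grip_width: 0.0233
grip_force: 50.0
```

Emit:
play_rows([
  [-0.0008,0,0.002,0,0,0,1],
  [0,0,0.002,0,0,0,1],
  [0,0,0.002,0,0,0,1],
  [0,0,0.002,0,0,0,1],
  [0,0,0.002,0,0,0,1],
])

```text
time_s: 17.03
ee_pos: [0.473, -0.3257, 0.186]
eef_rot: [-3.141, -0.0, -1.22]
force: [1.8, -0.1, 3.2]
grip_width: 0.0234
grip_force: 50.0
```

Emit:
play_rows([
  [0,0,0.002,0,0,0,1],
  [0,0,0.002,0,0,0,1],
  [0,0,0.002,0,0,0,1],
  [0,0,0.002,0,0,0,1],
  [0,0,0.002,0,0,0,1],
  [0,0,0.002,0,0,0,1],
  [0,0,0.002,0,0,0,1],
  [0,0,0.002,0,0,0,1],
])

```text
time_s: 17.7
ee_pos: [0.4729, -0.3257, 0.1701]
eef_rot: [-3.142, -0.0, -1.22]
force: [1.8, -0.2, 2.5]
grip_width: 0.0233
grip_force: 50.0
```

Emit:
play_rows([
  [0,0,0.002,0,0,0,1],
  [0,0,0.002,0,0,0,1],
  [0,0,0.001,0,0,0,1],
  [0,0,0.001,0,0,0,1],
  [0,0,0.001,0,0,0,1],
  [0,0,0.001,0,0,0,1],
])

```text
time_s: 18.2
ee_pos: [0.4729, -0.3257, 0.1623]
eef_rot: [-3.142, -0.0, -1.22]
force: [2.4, 0.7, 3.1]
grip_width: 0.0233
grip_force: 50.0
```

Emit:
play_rows([
  [0,0,0.001,0,0,0,1],
  [0,0,0.001,0,0,0,1],
  [0,0,0.001,0,0,0,1],
  [0,0,0.001,0,0,0,1],
  [0,0,0.001,0,0,0,1],
  [0,0,0.001,0,0,0,1],
])

```text
time_s: 18.7
ee_pos: [0.4729, -0.3257, 0.1562]
eef_rot: [3.142, -0.0, -1.22]
force: [1.3, 0.2, 3.4]
grip_width: 0.0234
grip_force: 50.0
```

Emit:
play_rows([
  [0,0,0.001,0,0,0,1],
  [0,0,0.001,0,0,0,1],
  [0,0,0.001,0,0,0,1],
])

```text
time_s: 18.95
ee_pos: [0.4729, -0.3257, 0.1532]
eef_rot: [3.142, -0.0, -1.22]
force: [2.7, 0.1, 3.3]
grip_width: 0.0232
grip_force: 50.0
```

Emit:
play_rows([
  [0,0,0.001,0,0,0,1],
  [0,0,0.001,0,0,0,1],
])

```text
time_s: 19.12
ee_pos: [0.4729, -0.3257, 0.1512]
eef_rot: [3.142, -0.0, -1.22]
force: [2.0, 0.6, 3.6]
grip_width: 0.0235
grip_force: 50.0
```

Emit:
play_rows([
  [0,0,0.001,0,0,0,1],
  [0,0,0.001,0,0,0,1],
])

```text
time_s: 19.28
ee_pos: [0.4729, -0.3257, 0.1492]
eef_rot: [3.142, 0.0, -1.22]
force: [2.4, 0.3, 3.3]
grip_width: 0.0236
grip_force: 50.0
```

Emit:
play_rows([
  [0,0,0.001,0,0,0,1],
])

```text
time_s: 19.37
ee_pos: [0.4729, -0.3257, 0.1482]
eef_rot: [3.142, -0.0, -1.22]
force: [1.4, 0.5, 3.5]
grip_width: 0.0232
grip_force: 50.0
```

Emit:
play_rows([
  [0,0,0.001,0,0,0,1],
  [0,0,0.001,0,0,0,1],
  [0,0,0.001,0,0,0,1],
])

```text
time_s: 19.62
ee_pos: [0.4729, -0.3258, 0.1453]
eef_rot: [-3.142, -0.0, -1.22]
force: [2.0, 0.4, 6.2]
grip_width: 0.0232
grip_force: 50.0
```

Emit:
play_rows([
  [0,0,0.001,0,0,0,1],
  [0,0,0,0,0,0,1],
])

```text
time_s: 19.78
ee_pos: [0.473, -0.3258, 0.1445]
eef_rot: [-3.141, -0.0, -1.22]
force: [1.4, 0.4, 6.1]
grip_width: 0.0231
grip_force: 50.0
```

Emit:
play_rows([
  [0,0,0.001,0,0,0,1],
  [0,0,0,0,0,0,1],
])

```text
time_s: 19.95
ee_pos: [0.4731, -0.3259, 0.1439]
eef_rot: [-3.141, -0.001, -1.22]
force: [-0.1, 1.2, 8.1]
grip_width: 0.0234
grip_force: 50.0
```

Emit:
play_rows([
  [0,0,0.001,0,0,0,1],
  [0,0,0.001,0,0,0,1],
  [0,0,0,0,0,0,1],
])

```text
time_s: 20.2
ee_pos: [0.4732, -0.3261, 0.1427]
eef_rot: [-3.141, -0.002, -1.22]
force: [-1.4, 1.9, 15.0]
grip_width: 0.023
grip_force: 50.0
```

Emit:
play_rows([
  [0,0,0.0008,0,0,0,1],
  [0,0,0,0,0,0,1],
  [0,0,0,0,0,0,1],
])

```text
time_s: 20.45
ee_pos: [0.4733, -0.3262, 0.1423]
eef_rot: [-3.14, -0.002, -1.22]
force: [-1.3, 2.1, 18.6]
grip_width: 0.0229
grip_force: 50.0
```

Emit:
play_rows([
  [0,0,0,0,0,0,1],
  [0,0,0,0,0,0,1],
  [0,0,0,0,0,0,1],
  [0,0,0,0,0,0,1],
  [0,0,0,0,0,0,1],
  [0,0,0,0,0,0,1],
  [0,0,0,0,0,0,1],
  [0,0,0,0,0,0,1],
])

```text
time_s: 21.12
ee_pos: [0.4733, -0.3261, 0.1423]
eef_rot: [-3.14, -0.002, -1.22]
force: [-1.7, 1.5, 18.4]
grip_width: 0.0232
grip_force: 50.0
```

Emit:
play_rows([
  [0,0,-0.002,0,0,0,1],
  [0,0,-0.004,0,0,0,1],
  [0,0,-0.01,0,0,0,1],
  [0,0,-0.02,0,0,0,1],
  [0,0,-0.02,0,0,0,1],
  [0,0,-0.02,0,0,0,1],
  [0,0,-0.015,0,0,0,1],
  [0,0,0,0,0,0,1],
  [0,0,0,0,0,0,1],
])

```text
time_s: 21.87
ee_pos: [0.4728, -0.3257, 0.2315]
eef_rot: [3.142, -0.0, -1.22]
force: [0.1, 0.2, -1.4]
grip_width: 0.0231
grip_force: 50.0
```

Run:
```python
from h import *
st(); print(tool([.4549,-.1900,.2315]),align(-1.2201))
cv2.imwrite("pics/s7.png",ctrl.camera("side"))
m=ctrl.camera_model("wrist");cv2.imwrite("pics/w7.png",ctrl.camera("wrist"));print(proj("wrist",[[.472,-.3244,.1]],m))
```

```text
21.8667 [ 0.4728 -0.3257  0.2315] [ 3.1415e+00 -3.0000e-04 -1.2202e+00] F [ 0.09  0.22 -1.43] w 0.0231 49.99967095096508 q [-0.67  0.34  1.41 -0.    1.39  2.12]
[-1.336e-01 -2.980e-02 -1.000e-04] [ 0.   -0.02 -0.01]
[[323.58769041 190.16958724]]
```

Emit:
play_rows([
  [-0.015,-0.004,0,0,0,0,1],
  [-0.025,-0.006,0,0,0,0,1],
  [-0.03,-0.007,0,0,0,0,1],
  [-0.03,-0.007,0,0,0,0,1],
  [-0.023,-0.004,0,0,0,0,1],
  [-0.0106,-0.0018,0,0,0,0,1],
  [0,0,0,0,0,0,1],
  [0,0,0,0,0,0,1],
  [0,0,0,0,0,0,1],
])

```text
time_s: 22.72
ee_pos: [0.4551, -0.1909, 0.2311]
eef_rot: [3.141, 0.0, -1.221]
force: [0.6, 0.5, -0.7]
grip_width: 0.0229
grip_force: 50.0
```

Run:
```python
from h import *
st(); print(tool([.4549,-.1900,.2315]),align(-1.2201))
s=ctrl.camera("side"); a=cv2.resize(s[100:250,250:350],(400,600),interpolation=cv2.INTER_CUBIC); 
w=cv2.resize(cv2.imread("pics/w7.png")[160:310,270:370],(400,600)); cv2.imwrite("pics/c8.png",np.hstack([a,w]))
```

```text
22.7167 [ 0.4551 -0.1909  0.2311] [ 3.1411e+00  2.0000e-04 -1.2207e+00] F [ 0.59  0.47 -0.66] w 0.0229 49.9995508232314 q [-0.47  0.15  1.64 -0.    1.35  2.32]
[-0.0009 -0.0001 -0.0004] [ 0.03  0.01 -0.03]
```

View pics/c8.png

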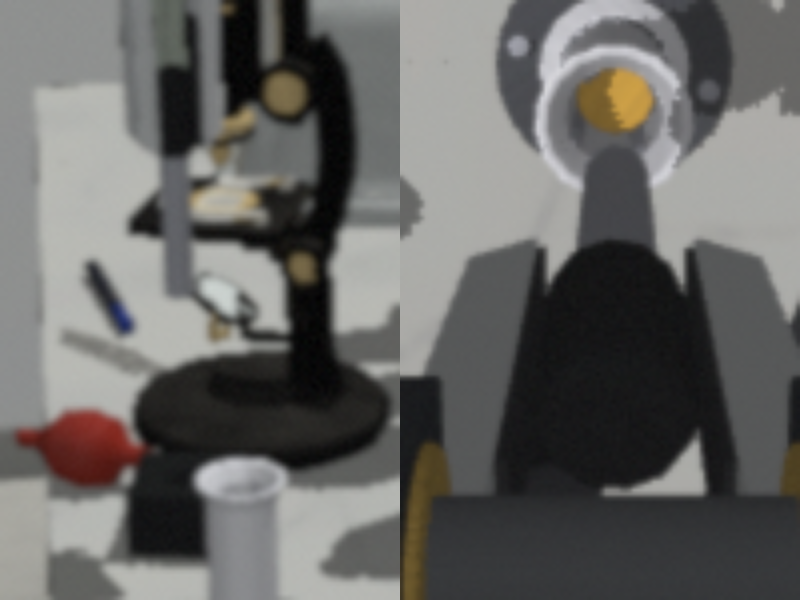

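Emit:
play_rows([
  [-0.0009,0,0.015,0,0,0,1],
  [0,0,0.03,0,0,0,1],
  [0,0,0.03,0,0,0,1],
  [0,0,0.02,0,0,0,1],
  [0,0,0.008,0,0,0,1],
  [0,0,0,0,0,0,1],
  [0,0,0,0,0,0,1],
])

```text
time_s: 23.35
ee_pos: [0.455, -0.1898, 0.1292]
eef_rot: [-3.141, -0.0, -1.221]
force: [-0.2, -0.2, -0.1]
grip_width: 0.0234
grip_force: 50.0
```

Emit:
play_rows([
  [0,0,0.003,0,0,0,1],
  [0,0,0.003,0,0,0,1],
  [0,0,0.003,0,0,0,1],
  [0,0,0.001,0,0,0,1],
  [0,0,0,0,0,0,1],
])

```text
time_s: 23.77
ee_pos: [0.4547, -0.1891, 0.1184]
eef_rot: [3.142, 0.0, -1.22]
force: [-0.3, 0.7, -1.6]
grip_width: 0.0232
grip_force: 50.0
```

Emit:
play_rows([
  [0.0008,0,0.004,0,0,0,1],
  [0,0,0.005,0,0,0,1],
  [0,0,0.005,0,0,0,1],
  [0,0,0.005,0,0,0,1],
  [0,0,0.004,0,0,0,1],
  [0,0,0.002,0,0,0,1],
  [0,0,0,0,0,0,1],
  [0,0,0,0,0,0,1],
])

```text
time_s: 24.43
ee_pos: [0.455, -0.1899, 0.0935]
eef_rot: [3.142, 0.0, -1.22]
force: [-0.5, 0.1, -0.5]
grip_width: 0.023
grip_force: 50.0
```

Emit:
play_rows([
  [0,0,0.0007,0,0,0,1],
  [0,0,0.0007,0,0,0,1],
  [0,0,0,0,0,0,1],
])

```text
time_s: 24.68
ee_pos: [0.455, -0.1899, 0.0921]
eef_rot: [-3.141, -0.0, -1.22]
force: [-0.1, 0.0, -0.8]
grip_width: 0.0233
grip_force: 50.0
```

Release, then rise clear.

Emit:
play_rows([
  [0,0,0,0,0,0,0.45],
  [0,0,0,0,0,0,0.3],
  [0,0,0,0,0,0,0.1],
  [0,0,0,0,0,0,0],
  [0,0,0,0,0,0,-0.2],
  [0,0,0,0,0,0,-0.3],
  [0,0,-0.01,0,0,0,-0.3],
  [0,0,-0.02,0,0,0,-0.3],
  [0,0,-0.03,0,0,0,-0.3],
  [0,0,-0.03,0,0,0,-0.3],
  [0,0,-0.03,0,0,0,-0.3],
  [0.0,0,-0.03,0,0,0,-0.3],
  [0.03,0,-0.03,0,0,0,-0.3],
  [0,0,0,0,0,0,-0.3],
  [0,0,0,0,0,0,-0.3],
])

```text
time_s: 25.93
ee_pos: [0.4654, -0.2184, 0.2733]
eef_rot: [-3.14, -0.002, -1.221]
force: [-1.4, -0.5, -0.2]
grip_width: 0.0612
grip_force: 0.0
```

Run:
```python
from h import *
st()
s=ctrl.camera("side"); a=cv2.resize(s[150:350,250:350],(300,600),interpolation=cv2.INTER_CUBIC)
w=cv2.resize(ctrl.camera("wrist")[80:400,170:470],(480,512)); w=cv2.copyMakeBorder(w,0,88,0,0,cv2.BORDER_CONSTANT); cv2.imwrite("pics/c9.png",np.hstack([a,w]))
```

```text
25.9333 [ 0.4654 -0.2184  0.2733] [-3.1398e+00 -2.1000e-03 -1.2212e+00] F [-1.39 -0.48 -0.2 ] w 0.0612 0.0 q [-0.51  0.17  1.52 -0.    1.45  2.28]
```

View pics/c9.png

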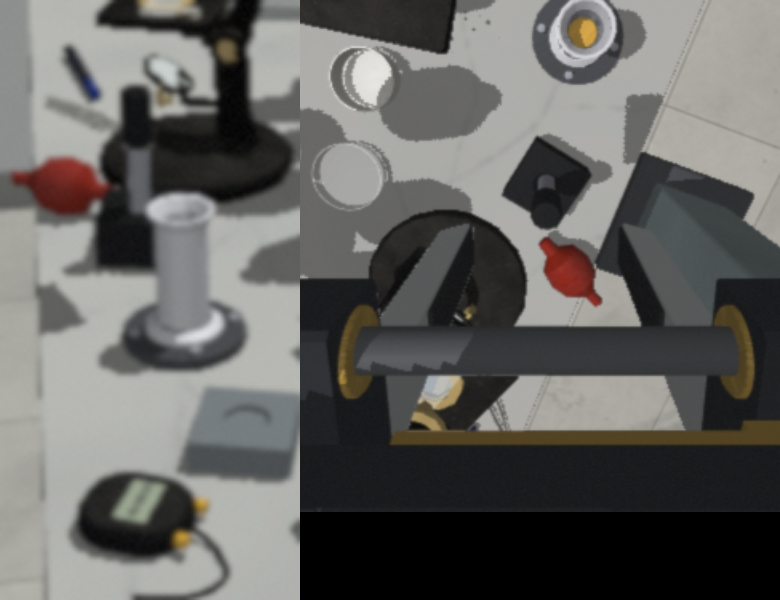

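The rod stands upright in its stand, the plug is deep in the tube, and the bystanders are where they were.

```bash
python3 -c "
from station import ctrl
print(ctrl.hand_in())"
```

```text
the job is handed in; nothing more can be done
None
```

The job is handed in with no verdict returned: the plug was pressed home at about 19–20 N, the rod is upright in its stand, and nothing else visibly moved.

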